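# Snap a water meter register home

### The arm

A 6-joint arm with a two-finger parallel gripper is mounted at the origin on the work surface. World frame = base frame: x ahead of the robot, y to its left, z up, the work surface at z = 0. Lengths are in mm, angles in rad, forces in N, time in s.
With the tool pointing down it reaches from about 375 to 975 mm from the base axis. Payload 3.8 kg.
Tool frame: the origin (TCP) lies midway between the tips of the shut fingers; the grasp point (between the pads) lies 19 mm behind it; z points along the fingers, x is the direction in which the jaws open and shut, and the axes are right-handed (so a half turn about z gives the same grasp; the last joint's range is limited). The gripper opens to 85 mm and grips with 20 to 120 N. Pads are 22 mm wide; open, the fingers measure 114 mm over their backs; the gripper's body (76 mm by 85 mm) begins 54 mm behind the grasp point. The pads swing forward as they close: fully open they stand 13 mm farther back than shut.
Start: joints at [-1.214, 0.264, 1.604, -0, 1.274, -0.037], TCP at [258.992, -623.331, 231.28] pointing down, gripper open.
Joint ranges: [-2.63, 2.63], [-0.94, 2.18], [0.31, 2.57], [-1.31, 4.45], [0, 2.66], [-2.55, 2.55]. Speed limits (rad/s): [2.57, 2.57, 3.14, 3.14, 3.14, 3.14].

### API

Orientations are given as a unit quaternion [w, x, y, z].
In Python, from station import arm, optics gives the robot as it stands. The module is installed in compiled form; this text tells all that it offers.
- The arm moves only by the tool carry_out, never from a script. Its argument "deltas" is a list that holds one entry, the list of rows, each a list of 7 numbers: the closure, from 0 (fully open) to 1 (shut), then the shift along the tool's x, y, z in cm, then the turn, a rotation vector about the tool's x, y, z in units of 8 degrees (1.0 is 8 degrees). A call has 1 to 12 rows; each row is the pose to reach, as a shift and turn from the pose commanded when the call began, along the tool's axes at that moment; what a row does not reach only later rows make up. A row lasts 1/10 s, in which the tool goes at most 50 mm and 8.59 degrees, less where a joint would pass 70% of its speed; a pose out of reach is approached as far as the arm can. A call with a gripper value outside its range is refused whole. The fingers move at their own pace and stop on an object; "newtons" is the grip in N (left out, the last holds). Time passes only in rows, so rows that repeat a pose let the fingers close. It gives the time, the measured TCP pose, the force and the opening at its end, in the units of the state.
- arm.observe(): the state, without advancing time (a new reading comes with each control period).
- optics.snapshot(name): name is "scene" or "top" or "wrist"; returns a dict with "image" (384x512x3 uint8, red, green, blue), "fx", "fy", "cx", "cy" (pixels), "extrinsics" (4x4, takes a point from camera to world coordinates). Camera axes: x right, y down, z forward; pixel columns grow to the right and rows downward; lengths in mm; the calibration is good to about 2 mm. A picture is of the moment at which its call begins. There is no depth.
- arm.hand_in(): hands the job in, once; it reports no verdict.
The state is a dict: "t": time; "joints": joint angles; "dq": joint speeds; "joint_efforts": joint torques, N m; "tcp_pos": TCP position; "tcp_rot": TCP orientation; "contact_force": force on the tool from outside, world axes, zero at the start; "wrist_torque": the same for the moment, N m; "grip_width": finger opening in mm.
Only numpy, scipy, OpenCV 4.12 (cv2) and the standard library are available. Lean on these libraries where they do the work, as an engineer would, in place of code of your own. Each camera call takes 0.05 s, during which the arm holds its last target.

### The job

The register of the water meter in the bench yoke is still sitting proud. Take the wide-faced seating driver from the tray and press it squarely and centrally onto the register's rim until the register clicks fully home. Then stand the driver back upright in the tray without dropping it, and swing the register's lid fully shut, leaving everything else as it is.

Things in the scene. Friction and masses are not known exactly. Their poses are not given: they have to be found in the camera images.
- holder: bench yoke, fixed to the counter: dark steel base plate 160 x 300 x 12 mm with two uprights at its ends (137 mm high, 272 mm apart outside) whose brass nuts hold the bronze meter by its two pipe ends. Origin: centre of the underside of the plate; x away from the side the dial faces, y along the meter's pipe line, z up. The pipe line is 110 mm above the counter, over the origin, along the yoke's y.
- meter (a joint): how far the meter is rolled about its pipe line, rad: 0 = dial level and facing up; positive leans the dial towards the yoke's -x side (the robot's side). It lies between 0.42 and 0.78 and is clamped tight (about 9 N m): it stays as it is under the work.
- register_rim (a point): centre of the register's top, level with its rim; z points out of the dial along the register's axis, x uphill towards the lid hinge, y along the pipe line. The register is a black round housing, diameter 92 mm, 40 mm high; its flat rim is a ring of 64 mm inside and 92 mm outside diameter, the white dial lies 6 mm deeper. Proud, the rim is 78 mm from the pipe line (a 12 mm gap shows below the housing); home, 66 mm.
- register (a joint): how far the register is pressed down along its axis, m: about 0 = sitting proud, 0.012 = fully home on its flange (hard stop). Two sprung tongues resist with up to about 14 N over the first half and push it back if let go; they give way at about 0.006 to 0.007, after which it snaps to 0.012 by itself (the click) and stays.
- lid (a joint): opening of the register's grey lid, rad: 0 = shut flat on the rim, 2.25 = its stop. It starts open (1.75 to 2.1) on the uphill side of the dial. The hinge is stiff (0.05 N m) and stays where it is left; opening turns the lid's free edge up and over to the uphill side.
- lid_hinge (a point): middle of the lid's hinge line (parallel to the pipe line), 54 mm uphill of the register's axis and 3 mm above the rim, axes turning with the lid: its -x points from the hinge to the free edge, its z out of the lid's outer face (upwards when shut). The lid is a disc of 96 mm diameter, 5 mm thick, centred 54 mm from the hinge; outer face 4 mm to the z side of this point.
- lid_edge (a point): middle of the lid's free edge, at the end of its 24 mm wide thumb tab, 109 mm from the hinge; axes as for lid_hinge.
- driver_grip (a point): point on the axis of the wide-faced seating driver, 68 mm above its face, where its handle is to be gripped; z points along the axis from the face to the handle's end. White nylon disc of 74 mm diameter and 20 mm thick below, steel collar of 38 mm diameter to 28 mm, then a round wooden handle of 30 mm diameter up to 108 mm. About 0.3 kg. It starts standing on its face in the tray.
- driver_face (a point): centre of the wide driver's pressing face (its underside), axes as for driver_grip.
- tray: shallow steel tray with rubber lining, fixed to the counter, 260 (x) x 190 (y) mm outside, walls 4 mm thick and 16 mm high, floor 4 mm above the counter. Origin: centre of its underside, x along its long side.
- narrow_grip (a point): point on the axis of the other, narrow-faced driver (disc 44 mm diameter, otherwise as the wide one, 108 mm high, standing in the same tray), 68 mm above its face: not to be used, it would press on the dial.
- nut: brass ring nut, 42 mm diameter, 20 mm high, lying in the tray by one long wall. Origin: centre of its underside.
- clamp: bystander: steel pipe repair clamp, 90 mm diameter, 120 mm high, standing beyond the yoke and tray. Origin: centre of its underside.
- coupling: bystander: black coupling, 72 mm diameter, 80 mm high. Origin: centre of its underside.
- compound_can: bystander: can, 68 mm diameter, 100 mm high. Origin: centre of its underside.
Not all that is in view belongs to the job. What is shaped like the part that bears driver_grip but orange is not meant.

How it is judged:
By the outcome, as a careful person would: the job done as asked, in the order asked, and still so for the second after the job is handed in, with the robot touching nothing.
It also fails if it takes over 72 s, if anything falls off the work surface, if the arm or the gripper's body presses on something with over 40 N, if the wrist force passes 120 N, or if a joint passes its speed limit or range.

## Working session

There is one attempt and no reset: what is moved stays moved. The work goes in short steps, Python scripts to look and compute and a tool call to move; the robot and the scene stay as the last step left them, time stands still between calls to the robot, and variables do not carry over. Pictures are saved under pics/ and viewed, and the job is handed in when it is done.

Besides the shell and the picture viewer there is one more tool, called after "Emit:" in YAML: its name, and indented under it one key for each argument. carry_out: Moves the arm, as the interface text tells. Its arguments: {"type":"object","properties":{"deltas":{"type":"array","items":{"type":"array","items":{"type":"array","items":{"type":"number"}}}},"newtons":{"type":"number"}},"required":["deltas"]}

```bash
mkdir -p pics
cat > h.py <<'E'
import numpy as np,cv2,json
from station import arm,optics
from scipy.spatial.transform import Rotation as R
def snap(n,f):
    s=optics.snapshot(n); cv2.imwrite('pics/'+f+'.png',cv2.cvtColor(s['image'],cv2.COLOR_RGB2BGR))
    np.savez('pics/'+f+'.npz',**{k:np.array(v) for k,v in s.items()}); return s
def load(f): return dict(np.load('pics/'+f+'.npz'))
def proj(s,P):
    P=np.atleast_2d(np.array(P,float)); E=np.array(s['extrinsics']); 
    c=(P-E[:3,3])@E[:3,:3]; return np.c_[s['fx']*c[:,0]/c[:,2]+s['cx'],s['fy']*c[:,1]/c[:,2]+s['cy']]
def ray(s,u,v):
    E=np.array(s['extrinsics']); d=E[:3,:3]@np.array([(u-s['cx'])/s['fx'],(v-s['cy'])/s['fy'],1.]); return E[:3,3],d/np.linalg.norm(d)
def onz(s,u,v,z):
    o,d=ray(s,u,v); return o+d*(z-o[2])/d[2]
def tri(l):
    A=np.zeros((3,3));b=np.zeros(3)
    for s,u,v in l:
        o,d=ray(s,u,v);M=np.eye(3)-np.outer(d,d);A+=M;b+=M@o
    return np.linalg.solve(A,b)
def st():
    o=arm.observe(); print({k:np.round(o[k],3).tolist() for k in o}); return o
def Rq(q): return R.from_quat([q[1],q[2],q[3],q[0]])
E
python3 - <<'E'
from h import *
st()
for n in ['scene','top','wrist']:
    s=snap(n,n+'0'); print(n,s['fx'],s['fy'],s['cx'],s['cy'],np.round(s['extrinsics'],3).tolist())
E
```

```text
{'t': 0.0, 'joints': [-1.214, 0.265, 1.605, -0.0, 1.274, -0.037], 'dq': [0.0, 0.002, 0.001, -0.0, -0.001, -0.001], 'joint_efforts': [0.001, -51.511, -36.731, -0.0, 0.013, 0.0], 'tcp_pos': [258.695, -622.66, 229.963], 'tcp_rot': [-0.001, 0.832, -0.555, -0.001], 'contact_force': [-0.951, -0.026, -0.251], 'wrist_torque': [0.024, 0.035, 0.026], 'grip_width': 85.41}
scene 400.66296583464134 400.66296583464134 261.0872056817531 188.85507129158523 [[-0.3, 0.682, -0.667, 1112.445], [0.954, 0.226, -0.197, 186.155], [0.016, -0.695, -0.719, 765.078], [0.0, 0.0, 0.0, 1.0]]
top 379.3893624434575 379.3893624434575 259.1640859703296 194.19133405463836 [[0.028, -0.985, 0.171, 377.922], [-1.0, -0.03, -0.008, 15.239], [0.013, -0.17, -0.985, 1160.482], [0.0, 0.0, 0.0, 1.0]]
wrist 310.14435652491835 310.14435652491835 256.9560605936544 194.95055282193363 [[0.384, -0.89, -0.244, 319.591], [-0.923, -0.371, -0.099, -596.918], [-0.002, 0.263, -0.965, 371.831], [0.0, 0.0, 0.0, 1.0]]
```

```bash
cd pics; ls
```

```text
scene0.npz
scene0.png
top0.npz
top0.png
wrist0.npz
wrist0.png
```

View pics/scene0.png

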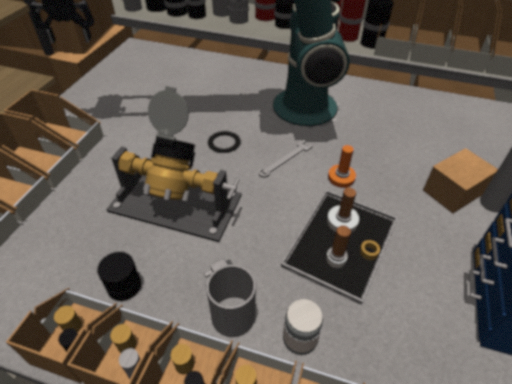

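View pics/top0.png

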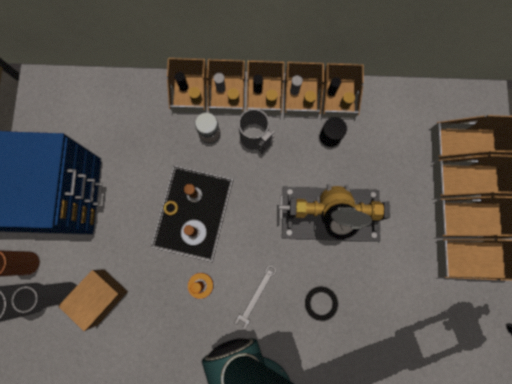

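View pics/wrist0.png

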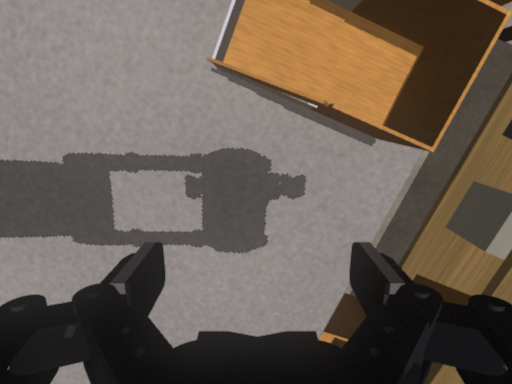

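Run:
```python
import cv2
a=cv2.imread('pics/top0.png')
cv2.imwrite('pics/t_yoke.png',cv2.resize(a[170:260,265:400],None,fx=5.9,fy=5.9,interpolation=cv2.INTER_CUBIC))
cv2.imwrite('pics/t_tray.png',cv2.resize(a[155:305,145:245],None,fx=4,fy=4,interpolation=cv2.INTER_CUBIC))
a=cv2.imread('pics/scene0.png')
cv2.imwrite('pics/s_yoke.png',cv2.resize(a[80:245,100:250],None,fx=3.6,fy=3.6,interpolation=cv2.INTER_CUBIC))
cv2.imwrite('pics/s_tray.png',cv2.resize(a[180:305,280:400],None,fx=4.8,fy=4.8,interpolation=cv2.INTER_CUBIC))
```

```text
(no output)
```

View pics/t_yoke.png

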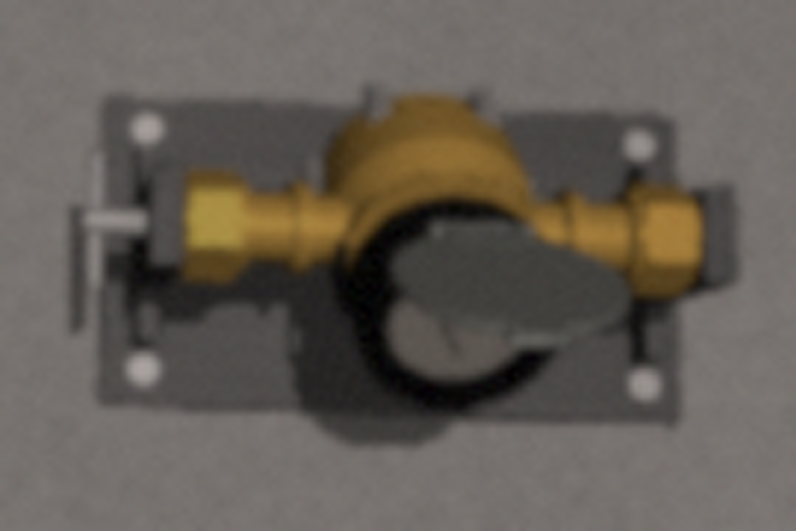

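View pics/t_tray.png

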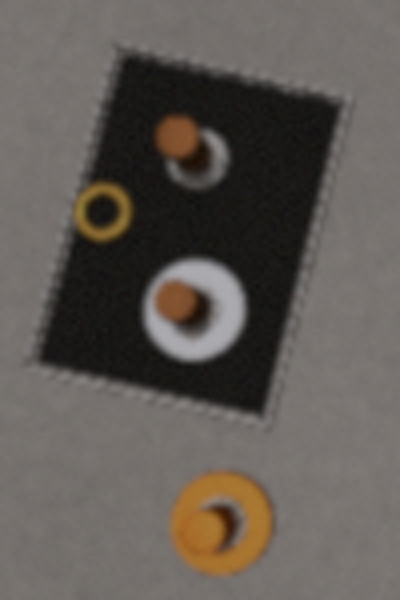

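View pics/s_yoke.png

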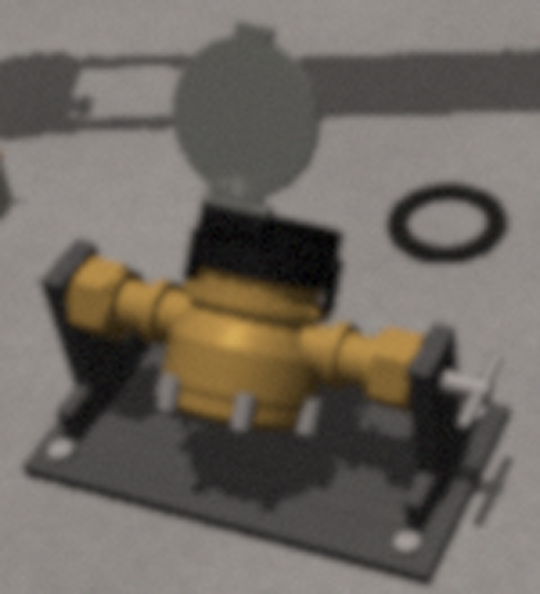

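View pics/s_tray.png

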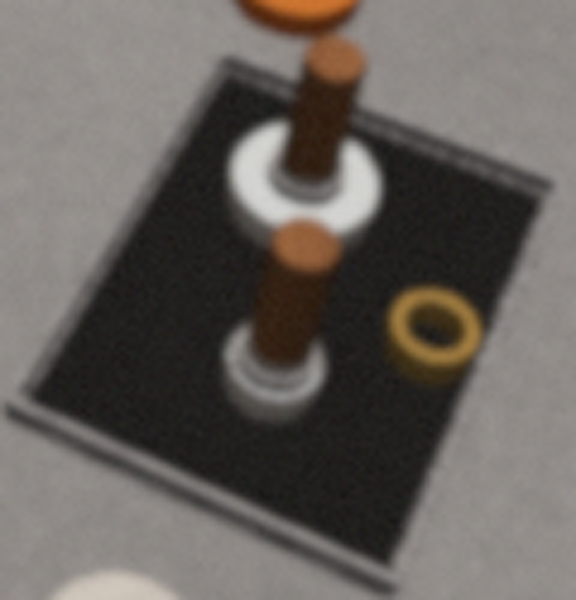

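Run:
```python
from h import *
from scipy.optimize import least_squares
T=load('top0');S=load('scene0')
def up(x,y,ox,oy,f): return (x+.5)/f-.5+ox,(y+.5)/f-.5+oy
t=lambda x,y:up(x,y,145,155,4); ty=lambda x,y:up(x,y,265,170,5.9)
sy=lambda x,y:up(x,y,100,80,3.6); ss=lambda x,y:up(x,y,280,180,4.8)
print('top handle',onz(T,*t(177,301),112),'disc top',onz(T,*t(194.5,310),24))
print('scene handle',onz(S,*ss(335,61),112),'disc',onz(S,*ss(305,180),24))
print('tri handle',tri([(T,*t(177,301)),(S,*ss(335,61))]))
print('narrow',onz(T,*t(177,137),112),onz(S,*ss(305,246),112))
print('nut',onz(T,*t(104,212),24),onz(S,*ss(435,325),24))
for p in [(120,50),(345,98),(268,420),(37,362)]: print('traycorner',onz(T,*t(*p),16).round(1))
obs=[]
def pl(q):
    x,y,a,s=q
    c=np.array([[80,150,12],[80,-150,12],[-80,-150,12],[-80,150,12]],float)
    M=R.from_euler('z',a).as_matrix(); return c@M.T+[x,y,0]
top=np.array([ty(103,97),ty(675,118),ty(680,425),ty(97,405)])
# scene: visible corners: lower-left (27,468)=(+x,-y), bottom(430,580)=(+x,+y), right (510,410)=(-x,+y)
sc=np.array([sy(430,572),sy(27,464),sy(510,408)])
def f(q):
    P=pl(q); return np.r_[(proj(T,P)-top).ravel(),(proj(S,P[[0,1,3]])-sc).ravel()]
r=least_squares(f,[600,-200,0,0]); print('yoke',r.x,f(r.x).round(1))
g=lambda q:(proj(T,pl(q))-top).ravel()
r2=least_squares(g,[600,-200,0,0]); print('yoke top only',r2.x)
```

```text
top handle [454.01878474 197.4452446  112.        ] disc top [454.09406043 199.32807611  24.        ]
scene handle [454.07186877 199.52324853 112.        ] disc [453.11455674 199.61935069  24.        ]
tri handle [453.9227948  198.54022044 111.55129286]
narrow [568.70521136 204.2942574  112.        ] [568.39352767 204.09735812 112.        ]
nut [525.65474232 271.56015866  24.        ] [522.91242312 272.85541282  24.        ]
traycorner [653.1 269.6  16. ]
traycorner [620.6  94.4  16. ]
traycorner [374.9 141.5  16. ]
traycorner [412.6 315.5  16. ]
yoke [ 5.21753952e+02 -2.13546333e+02 -4.06741908e-03  0.00000000e+00] [-0.   0.7 -0.   0.5  0.3  0.5 -0.2  0.6 -0.1  1.5 -1.1  0.6  0.8 -0.3]
yoke top only [ 5.23539421e+02 -2.13465895e+02 -5.77002631e-03  0.00000000e+00]
```

```bash
cat >> h.py <<'E'
def meter(x,y,a,r,press=0,th=0):
    A=R.from_euler('z',a).as_matrix()
    ax=A@[-np.sin(r),0,np.cos(r)]; uh=A@[np.cos(r),0,np.sin(r)]; yy=A@[0,1,0]
    pipe=np.array([x,y,110.]); rim=pipe+(78-press*1000)*ax
    hinge=rim+54*uh+3*ax
    d=-np.cos(th)*uh+np.sin(th)*ax; n=np.cos(th)*ax+np.sin(th)*uh
    return dict(ax=ax,uh=uh,yy=yy,rim=rim,hinge=hinge,d=d,n=n,edge=hinge+109*d)
def circ(c,e1,e2,r,n=48):
    t=np.linspace(0,2*np.pi,n); return c+r*(np.cos(t)[:,None]*e1+np.sin(t)[:,None]*e2)
def overlay(s,m,box,f,name,extra=()):
    x0,y0,x1,y1=box; im=cv2.cvtColor(s['image'],cv2.COLOR_RGB2BGR)[y0:y1,x0:x1]
    im=cv2.resize(im,None,fx=f,fy=f,interpolation=cv2.INTER_CUBIC)
    def dr(P,col):
        p=(proj(s,P)-[x0,y0]+.5)*f-.5; cv2.polylines(im,[np.round(p).astype(int)],False,col,1)
    dr(circ(m['rim'],m['uh'],m['yy'],46),(0,0,255)); dr(circ(m['rim'],m['uh'],m['yy'],32),(0,0,255))
    dr(circ(m['rim']-40*m['ax'],m['uh'],m['yy'],46),(255,0,255))
    for o in (4,-1): dr(circ(m['hinge']+54*m['d']+o*m['n'],m['d'],m['yy'],48),(0,255,0))
    dr(np.array([m['hinge']+12*m['yy'],m['hinge']-12*m['yy']]),(255,255,0))
    dr(np.array([m['edge']+12*m['yy'],m['edge']-12*m['yy']]),(255,255,0))
    for P in extra: dr(P,(255,128,0))
    cv2.imwrite('pics/'+name+'.png',im)
E
python3 - <<'E'
from h import *
from scipy.optimize import least_squares
T=load('top0');S=load('scene0')
def up(x,y,ox,oy,f): return (x+.5)/f-.5+ox,(y+.5)/f-.5+oy
ty=lambda x,y:up(x,y,265,170,5.9); sy=lambda x,y:up(x,y,100,80,3.6)
X,Y,a=522.5,-213.5,-.005
def f(q):
    m=meter(X+q[2],Y+q[3],a,q[0],0,q[1])
    e=[]
    L=circ(m['hinge']+54*m['d']+1.5*m['n'],m['d'],m['yy'],48,200)
    p=proj(S,L); e+=[p[:,0].min()-sy(174,0)[0],p[:,0].max()-sy(321,0)[0]]
    e+=list(proj(S,m['edge'])[0]-sy(255,30))
    Rm=circ(m['rim'],m['uh'],m['yy'],46,200); p=proj(T,Rm)
    e+=[p[:,1].max()-ty(0,411)[1]]
    D=circ(m['rim']-6*m['ax'],m['uh'],m['yy'],32,200); 
    p=proj(T,L); e+=[p[:,0].max()-ty(632,0)[0]]
    pr=proj(T,Rm); e+=[pr[:,0].min()-ty(338,0)[0]]
    return np.r_[e,q[2]/3,q[3]/3]
r=least_squares(f,[.6,1.9,0,0]); print(r.x,f(r.x).round(2))
q=r.x; m=meter(X+q[2],Y+q[3],a,q[0],0,q[1]); print({k:v.round(3) for k,v in m.items()})
overlay(T,m,(265,170,400,260),5.9,'ovt'); overlay(S,m,(100,80,250,245),3.6,'ovs')
E
```

```text
[0.72771029 1.84190614 1.51653328 2.38209247] [ 0.12 -0.12 -0.24 -0.36  0.38 -1.43  1.91  0.51  0.79]
{'ax': array([-0.665,  0.003,  0.747]), 'uh': array([ 0.747, -0.004,  0.665]), 'yy': array([0.005, 1.   , 0.   ]), 'rim': array([ 472.135, -210.858,  168.243]), 'hinge': array([ 510.46 , -211.05 ,  206.401]), 'd': array([-0.441,  0.002,  0.898]), 'n': array([ 0.898, -0.004,  0.441]), 'edge': array([ 462.403, -210.81 ,  304.235])}
```

View pics/ovt.png

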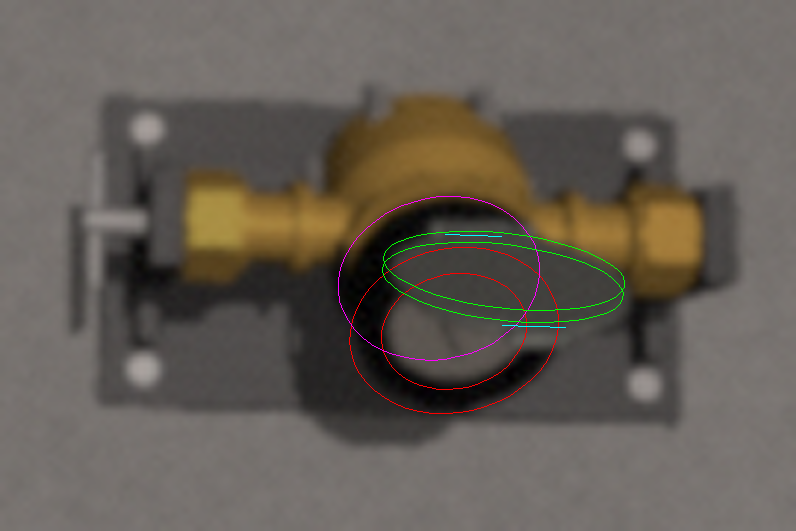

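View pics/ovs.png

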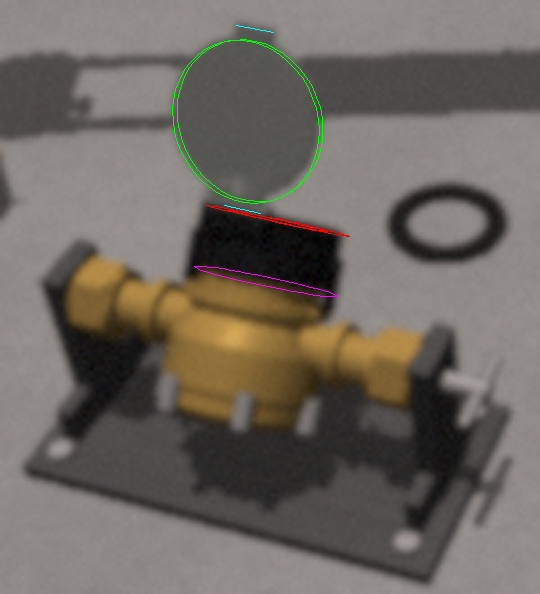

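```bash
cat >> h.py <<'E'
import os
def cmd():
    c=json.load(open('cmd.json')); return np.array(c['p']),Rq(c['q'])
def setcmd(p,r):
    q=r.as_quat(); json.dump(dict(p=list(map(float,p)),q=[float(q[3]),*map(float,q[:3])]),open('cmd.json','w'))
def apply(row):
    "row: 6 numbers dx dy dz (cm) rx ry rz (8deg)"
    p,r=cmd(); row=np.array(row,float)
    setcmd(p+r.apply(row[:3]*10), r*R.from_rotvec(row[3:]*np.radians(8))); chk()
def chk():
    p,r=cmd(); o=arm.observe(); d=o['tcp_pos']-p; a=(r.inv()*Rq(o['tcp_rot'])).magnitude()
    print('cmd',p.round(1),'meas',np.round(o['tcp_pos'],1),'diff',d.round(1),'ang',round(np.degrees(a),2),'t',round(o['t'],2),'F',np.round(o['contact_force'],1),'w',round(o['grip_width'],1),'j',np.round(o['joints'],2))
def delta(p2,z,x):
    z=np.array(z,float);z/=np.linalg.norm(z);x=np.array(x,float);x-=z*(x@z);x/=np.linalg.norm(x)
    r2=R.from_matrix(np.c_[x,np.cross(z,x),z]); p,r=cmd()
    s=r.inv().apply(np.array(p2)-p)/10; w=(r.inv()*r2).as_rotvec()/np.radians(8)
    print('row',np.r_[s,w].round(3).tolist()); return np.r_[s,w]
E
python3 - <<'E'
from h import *
o=st()
# commanded start: straight down
setcmd([258.992,-623.331,231.28],R.from_matrix(np.c_[[np.cos(-1.177),np.sin(-1.177),0],[np.sin(-1.177),-np.cos(-1.177),0],[0,0,-1]]))
chk()
m=meter(523.5,-213.5,-.005,.68)
delta(m['rim']+115*m['ax'],-m['ax'],[0,-1,0])
E
```

```text
{'t': 0.15, 'joints': [-1.214, 0.265, 1.605, -0.0, 1.274, -0.037], 'dq': [0.001, -0.002, -0.004, -0.0, 0.0, 0.001], 'joint_efforts': [0.0, -51.591, -36.796, -0.0, 0.008, 0.0], 'tcp_pos': [258.804, -622.789, 230.214], 'tcp_rot': [-0.001, 0.832, -0.555, -0.001], 'contact_force': [0.427, 0.116, -0.789], 'wrist_torque': [0.004, 0.001, 0.038], 'grip_width': 85.633}
cmd [ 259.  -623.3  231.3] meas [ 258.8 -622.8  230.2] diff [-0.2  0.5 -1.1] ang 0.1 t 0.15 F [ 0.4  0.1 -0.8] w 85.6 j [-1.21  0.26  1.61 -0.    1.27 -0.04]
row [-32.41, -28.968, -2.879, 4.802, 0.98, 2.718]
```

Emit:
carry_out:
  deltas:
    - [[0,-32.4,-29.0,-2.9,4.8,1.0,2.7],[0,-32.4,-29.0,-2.9,4.8,1.0,2.7],[0,-32.4,-29.0,-2.9,4.8,1.0,2.7],[0,-32.4,-29.0,-2.9,4.8,1.0,2.7],[0,-32.4,-29.0,-2.9,4.8,1.0,2.7],[0,-32.4,-29.0,-2.9,4.8,1.0,2.7],[0,-32.4,-29.0,-2.9,4.8,1.0,2.7],[0,-32.4,-29.0,-2.9,4.8,1.0,2.7],[0,-32.4,-29.0,-2.9,4.8,1.0,2.7],[0,-32.4,-29.0,-2.9,4.8,1.0,2.7],[0,-32.4,-29.0,-2.9,4.8,1.0,2.7],[0,-32.4,-29.0,-2.9,4.8,1.0,2.7]]

```text
t: 1.35
tcp_pos: [402.3, -213.7, 260.3]
tcp_rot: [-0.234, 0.667, -0.666, 0.238]
contact_force: [0.3, -0.3, 0.1]
grip_width: 85.1
```

Run:
```python
from h import *
apply([-32.4,-29.0,-2.9,4.8,1.0,2.7])
s=snap('wrist','w1'); 
m=meter(523.5,-213.5,-.005,.69,0,1.84)
overlay(s,m,(0,0,512,384),1.5,'w1o')
```

```text
cmd [ 402.5 -212.9  260.3] meas [ 402.3 -213.7  260.3] diff [-0.1 -0.8  0. ] ang 0.05 t 1.35 F [ 0.3 -0.3  0.1] w 85.1 j [-0.95 -0.54  2.4   0.67  0.96  0.32]
```

View pics/w1o.png

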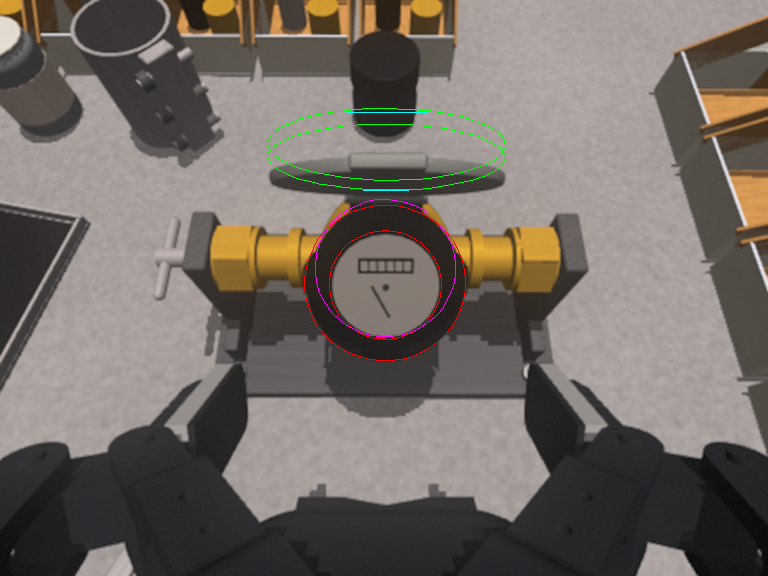

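```bash
cat > fit.py <<'E'
from h import *
from scipy.optimize import least_squares
T=load('top0');S=load('scene0');W=load('w1')
def up(x,y,ox,oy,f): return (x+.5)/f-.5+ox,(y+.5)/f-.5+oy
ty=lambda x,y:up(x,y,265,170,5.9); sy=lambda x,y:up(x,y,100,80,3.6); w=lambda x,y:up(x,y,0,0,1.5)
def sh(s,o):
    s=dict(s); E=s['extrinsics'].copy(); E[:3,3]+=o; s['extrinsics']=E; return s
top=np.array([ty(103,97),ty(675,118),ty(680,425),ty(97,405)])
sc=np.array([sy(430,572),sy(27,464),sy(510,408)])
def f(q):
    x,y,a,r,th=q[:5]; Tq,Sq,Wq=sh(T,q[5:8]),sh(S,q[8:11]),sh(W,q[11:14])
    m=meter(x,y,a,r,0,th); M=R.from_euler('z',a).as_matrix()
    P=np.array([[80,150,12],[80,-150,12],[-80,-150,12],[-80,150,12]])@M.T+[x,y,0]
    e=list(((proj(Tq,P)-top)/.7).ravel())+list(((proj(Sq,P[[0,1,3]])-sc)/1).ravel())
    L=circ(m['hinge']+54*m['d']+1.5*m['n'],m['d'],m['yy'],48,200)
    p=proj(Sq,L); e+=[p[:,0].min()-sy(174,0)[0],p[:,0].max()-sy(321,0)[0]]
    e+=list(proj(Sq,m['edge']+1.5*m['n'])[0]-sy(255,28))
    Rm=circ(m['rim'],m['uh'],m['yy'],46,200); D=circ(m['rim'],m['uh'],m['yy'],32,200)
    e+=[(proj(Tq,Rm)[:,1].max()-ty(0,411)[1])/.7]
    pw=proj(Wq,Rm); e+=[(pw[:,1].max()-w(0,360)[1])/.5,(pw[:,0].min()-w(304.5,0)[0])/.5,(pw[:,0].max()-w(466,0)[0])/.5]
    pw=proj(Wq,D); e+=[(pw[:,1].max()-w(0,338)[1])/.5,(pw[:,1].min()-w(0,232)[1])/.5,(pw[:,0].min()-w(330.5,0)[0])/.5,(pw[:,0].max()-w(441.5,0)[0])/.5]
    pp=np.array([[0,104,110],[0,-104,110]])@M.T+[x,y,0]; pw=proj(Wq,pp); e+=[(pw[0,1]-w(0,258)[1])/1,(pw[1,1]-w(0,259)[1])/1]
    # lid edge tab in wrist: near end
    e+=[(proj(Wq,m['edge']+1.5*m['n'])[0]-w(388,160))[1]/1]
    return np.r_[e,q[5:14]/1.2]
if __name__=='__main__':
    r=least_squares(f,np.r_[523,-213,0,.69,1.8,np.zeros(9)]); print(r.x.round(3)); print(f(r.x)[:-9].round(2))
    print(np.sqrt(np.diag(np.linalg.inv(r.jac.T@r.jac)))[:5].round(4))
    q=r.x; m=meter(*q[:4],0,q[4]); print({k:v.round(3).tolist() for k,v in m.items()})
    np.save('q.npy',q)
    overlay(sh(W,q[11:14]),m,(130,60,400,260),2.9,'w1o2')
E
python3 fit.py
```

```text
[ 5.23328e+02 -2.13711e+02 -3.00000e-03  6.99000e-01  1.71200e+00
 -2.33000e-01 -1.31000e-01  5.70000e-02  1.08800e+00 -4.20000e-02
 -3.82000e-01 -8.55000e-01  1.73000e-01  5.48000e-01]
[-0.03  0.26 -0.06 -0.22  0.44 -0.18 -0.17  0.1  -0.15  1.52 -1.34  0.68
  0.69 -0.33 -0.04 -0.26  0.47 -0.24  0.32  0.59  1.07 -0.12  1.01 -1.1
 -0.94 -0.06 -0.4  -0.12 -0.03]
[0.93   0.8491 0.0044 0.0094 0.0125]
{'ax': [-0.644, 0.002, 0.765], 'uh': [0.765, -0.002, 0.644], 'yy': [0.003, 1.0, 0.0], 'rim': [473.113, -213.552, 169.686], 'hinge': [512.502, -213.677, 206.746], 'd': [-0.53, 0.002, 0.848], 'n': [0.848, -0.003, 0.53], 'edge': [454.786, -213.493, 299.211]}
```

View pics/w1o2.png

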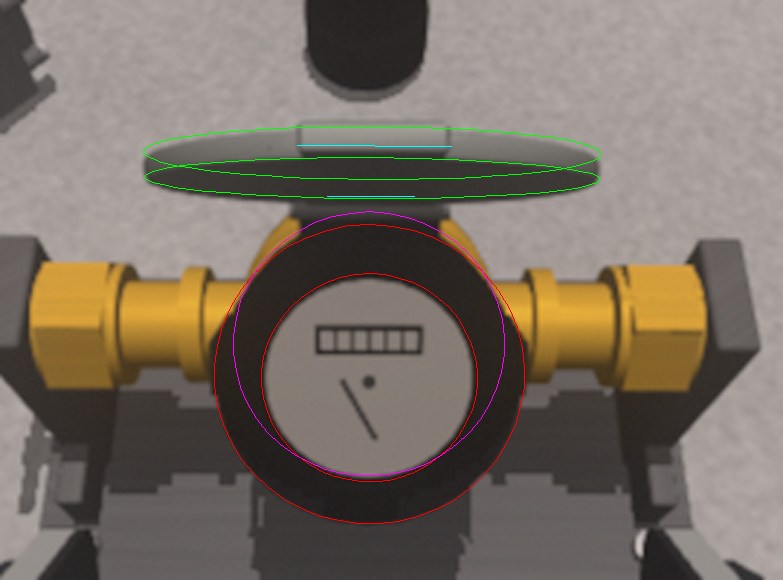

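Run:
```python
from h import *
p,r=cmd()
delta([454,198.8,185],[0,0,-1],[np.cos(-1.3),np.sin(-1.3),0])
```

```text
row [-41.212, 0.598, 8.892, -4.836, -0.701, -1.854]
```

Emit:
carry_out:
  deltas:
    - [[0,-5,0,0,0,0,0],[0,-10,0,0,0,0,0],[0,-41.2,0.6,8.9,-4.8,-0.7,-1.9],[0,-41.2,0.6,8.9,-4.8,-0.7,-1.9],[0,-41.2,0.6,8.9,-4.8,-0.7,-1.9],[0,-41.2,0.6,8.9,-4.8,-0.7,-1.9],[0,-41.2,0.6,8.9,-4.8,-0.7,-1.9],[0,-41.2,0.6,8.9,-4.8,-0.7,-1.9],[0,-41.2,0.6,8.9,-4.8,-0.7,-1.9],[0,-41.2,0.6,8.9,-4.8,-0.7,-1.9],[0,-41.2,0.6,8.9,-4.8,-0.7,-1.9],[0,-41.2,0.6,8.9,-4.8,-0.7,-1.9]]

```text
t: 2.6
tcp_pos: [454.2, 197.0, 184.5]
tcp_rot: [-0.0, 0.797, -0.603, 0.002]
contact_force: [-0.1, -0.6, -0.4]
grip_width: 85.3
```

Run:
```python
from h import *
apply([-41.2,.6,8.9,-4.8,-.7,-1.9])
s=snap('wrist','w2')
im=cv2.resize(cv2.imread('pics/w2.png'),None,fx=1.5,fy=1.5)
ex,ey,ez=np.eye(3)
for z,rad in((112,15),(24,37),(4,37)):
    p=(proj(s,circ(np.array([454,198.8,z]),ex,ey,rad))+.5)*1.5-.5
    cv2.polylines(im,[np.round(p).astype(int)],False,(0,0,255),1)
cv2.imwrite('pics/w2o.png',im)
```

```text
cmd [454.  198.7 184.9] meas [454.2 197.  184.5] diff [ 0.2 -1.7 -0.5] ang 0.13 t 2.6 F [-0.1 -0.6 -0.4] w 85.3 j [ 0.36 -0.05  2.03 -0.    1.15  1.66]
```

View pics/w2o.png

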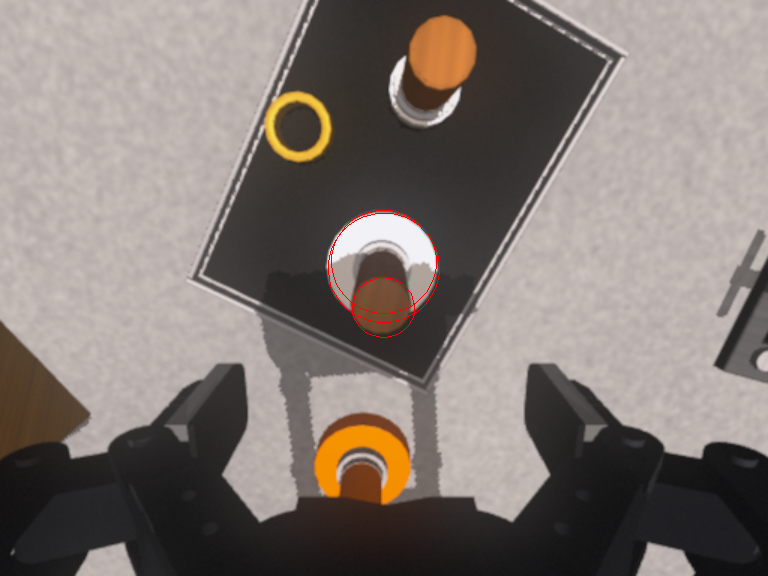

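Emit:
carry_out:
  deltas:
    - [[0,0,0,5,0,0,0],[0,0,0,10,0,0,0],[0,0,0,13.1,0,0,0],[0,0,0,13.1,0,0,0],[0,0,0,13.1,0,0,0]]

```text
t: 3.15
tcp_pos: [455.1, 197.1, 54.8]
tcp_rot: [-0.001, 0.797, -0.604, 0.003]
contact_force: [-0.2, -0.6, 0.8]
grip_width: 85.6
```

Run:
```python
from h import *
apply([0,0,13.1,0,0,0])
```

```text
cmd [454.7 198.5  53.9] meas [455.1 197.1  54.8] diff [ 0.3 -1.3  0.9] ang 0.14 t 3.15 F [-0.2 -0.6  0.8] w 85.6 j [ 0.36  0.11  2.15 -0.    0.88  1.66]
```

Emit:
carry_out:
  deltas:
    - [[0.5,0,0,0,0,0,0],[0.7,0,0,0,0,0,0],[1,0,0,0,0,0,0],[1,0,0,0,0,0,0],[1,0,0,0,0,0,0],[1,0,0,0,0,0,0],[1,0,0,0,0,0,0],[1,0,0,0,0,0,0]]
  newtons: 70

```text
t: 3.95
tcp_pos: [455.6, 199.2, 55.3]
tcp_rot: [-0.002, 0.798, -0.603, 0.003]
contact_force: [-2.1, 0.6, 6.2]
grip_width: 28.6
```

Run:
```python
from h import *
chk(); snap('wrist','w3')
```

```text
cmd [454.7 198.5  53.9] meas [455.6 199.2  55.3] diff [0.9 0.7 1.4] ang 0.12 t 3.95 F [-2.1  0.6  6.2] w 28.6 j [ 0.36  0.11  2.14 -0.    0.88  1.66]
```

View pics/w3.png

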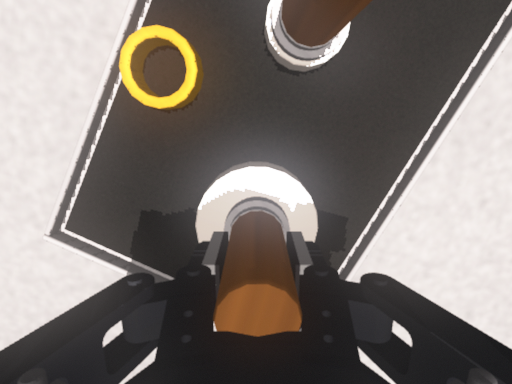

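Run:
```python
from h import *
q=np.load('q.npy'); m=meter(*q[:4],0,1.75)
delta([454.7,198.5,200],[0,0,-1],[np.cos(-1.3),np.sin(-1.3),0])
t=m['rim']+115*m['ax']; print(t)
delta(t,-m['ax'],-m['yy'])
t[1]=-60;t[2]+=10
delta(t,-m['ax'],-m['yy'])
```

```text
row [0.04, -0.066, -14.607, -0.032, -0.02, 0.043]
[ 399.07770373 -213.3166015   257.68474418]
row [38.15, 16.514, -20.341, 4.941, 0.686, 1.928]
row [23.405, 12.319, -21.365, 4.941, 0.686, 1.928]
```

Emit:
carry_out:
  deltas:
    - [[1,0,0,-2,0,0,0],[1,0,0,-6,0,0,0],[1,0,0,-10,0,0,0],[1,1,0,-14,0,0,0],[1,4,2,-17,0.8,0.1,0.3],[1,8,4,-20,1.6,0.2,0.6],[1,12,6,-21.4,2.4,0.3,0.9],[1,16,8,-21.4,3.2,0.4,1.2],[1,20,10,-21.4,4,0.5,1.6],[1,23.4,12.3,-21.4,4.94,0.69,1.93],[1,23.4,12.3,-21.4,4.94,0.69,1.93],[1,23.4,12.3,-21.4,4.94,0.69,1.93]]

```text
t: 5.2
tcp_pos: [396.5, -61.6, 264.6]
tcp_rot: [0.24, -0.661, 0.668, -0.242]
contact_force: [0.6, 0.6, -3.0]
grip_width: 28.3
```

Run:
```python
from h import *
apply([23.4,12.3,-21.4,4.94,.69,1.93])
q=np.load('q.npy'); m=meter(*q[:4],0,1.75)
delta(m['rim']+115*m['ax'],-m['ax'],-m['yy'])
snap('wrist','w4')
```

```text
cmd [399.2 -59.9 268. ] meas [396.5 -61.6 264.6] diff [-2.7 -1.7 -3.4] ang 0.41 t 5.2 F [ 0.6  0.6 -3. ] w 28.3 j [-0.47 -0.84  2.52  0.38  0.86  0.95]
row [15.341, 0.641, 0.823, 0.0, -0.005, -0.001]
```

View pics/w4.png

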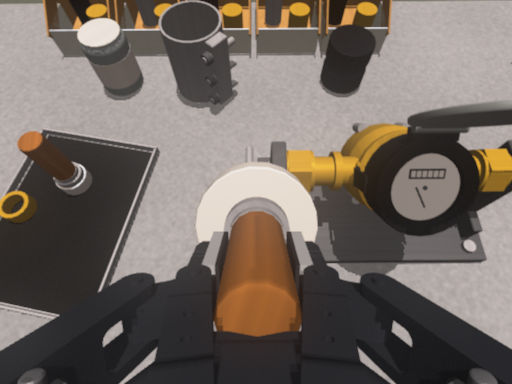

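Emit:
carry_out:
  deltas:
    - [[1,4,0.2,0.2,0,0,0],[1,8,0.4,0.4,0,0,0],[1,12,0.6,0.6,0,0,0],[1,15.3,0.6,0.8,0,0,0],[1,15.3,0.6,0.8,0,0,0],[1,15.3,0.6,0.8,0,0,0],[1,15.3,0.6,0.8,0,0,0]]

```text
t: 5.95
tcp_pos: [399.8, -211.3, 257.5]
tcp_rot: [0.242, -0.664, 0.665, -0.241]
contact_force: [-0.6, -0.2, -4.4]
grip_width: 28.5
```

Run:
```python
from h import *
apply([15.3,.6,.8,0,0,0])
st()
q=np.load('q.npy'); m=meter(*q[:4],0,1.75)
delta(m['rim']+75*m['ax'],-m['ax'],-m['yy'])
snap('wrist','w5');snap('scene','s5');snap('top','t5');chk()
a=cv2.imread('pics/s5.png');b=cv2.imread('pics/t5.png')
cv2.imwrite('pics/c5.png',np.hstack([cv2.resize(a[60:240,90:270],(396,396)),cv2.resize(b[150:330,240:420],(396,396))]))
```

```text
cmd [ 399.2 -212.9  258.1] meas [ 399.8 -211.3  257.5] diff [ 0.6  1.6 -0.6] ang 0.24 t 5.95 F [-0.6 -0.2 -4.4] w 28.5 j [-0.97 -0.55  2.41  0.7   0.96  0.29]
{'t': 5.95, 'joints': [-0.966, -0.55, 2.413, 0.699, 0.964, 0.287], 'dq': [0.002, -0.024, 0.013, 0.005, -0.005, -0.007], 'joint_efforts': [-0.459, -10.192, -41.59, 3.366, -1.276, 0.012], 'tcp_pos': [399.831, -211.269, 257.529], 'tcp_rot': [0.242, -0.664, 0.665, -0.241], 'contact_force': [-0.62, -0.23, -4.363], 'wrist_torque': [0.044, 0.751, 0.027], 'grip_width': 28.532}
row [0.039, 0.041, 4.023, 0.0, -0.005, -0.001]
cmd [ 399.2 -212.9  258.1] meas [ 399.7 -211.4  258.1] diff [ 0.4  1.6 -0. ] ang 0.17 t 6.1 F [ 0.5 -0.5 -3.9] w 28.6 j [-0.97 -0.55  2.41  0.7   0.96  0.29]
```

View pics/w5.png

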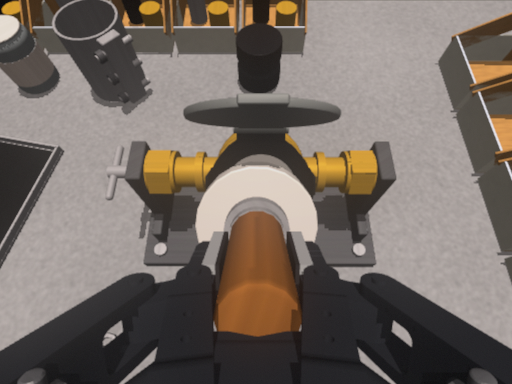

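View pics/c5.png

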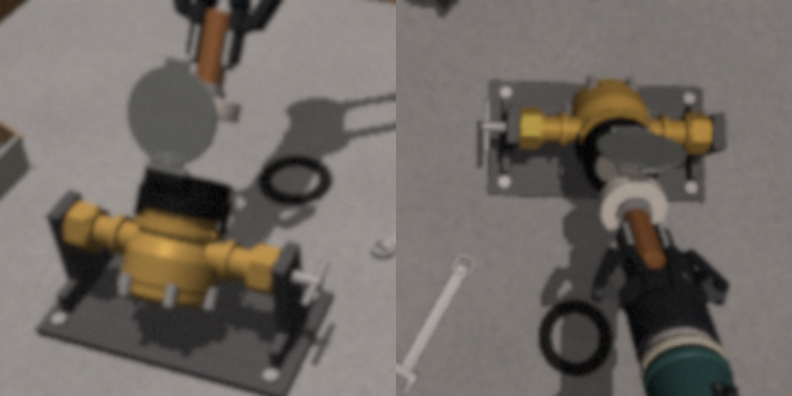

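Emit:
carry_out:
  deltas:
    - [[1,0.1,0,1,0,0,0],[1,0.2,0,2,0,0,0],[1,0.22,0,3,0,0,0],[1,0.22,0.0,4,0,0,0],[1,0.22,0.0,4,0,0,0],[1,0.22,0.0,4,0,0,0]]

```text
t: 6.7
tcp_pos: [425.0, -214.7, 226.7]
tcp_rot: [0.242, -0.663, 0.666, -0.242]
contact_force: [0.3, -0.5, -4.1]
grip_width: 28.6
```

Run:
```python
from h import *
apply([.22,0,4,0,0,0])
q=np.load('q.npy'); m=meter(*q[:4],0,1.75)
for i in range(3):
  o=arm.observe();d=o['tcp_pos']-m['rim']; print('in rim frame uh,y,ax',(d@m['uh']).round(2),(d@m['yy']).round(2),(d@m['ax']).round(2), 'toolz dot ax',Rq(o['tcp_rot']).as_matrix()[:,2]@m['ax'], 'tilt xz',np.round([Rq(o['tcp_rot']).as_matrix()[:,2]@m['uh'],Rq(o['tcp_rot']).as_matrix()[:,2]@m['yy']],4))
  s=snap('wrist','w6')
snap('scene','s6');snap('top','t6')
a=cv2.imread('pics/s6.png');b=cv2.imread('pics/t6.png')
cv2.imwrite('pics/c6.png',np.hstack([cv2.resize(a[90:230,110:250],(400,400),interpolation=2),cv2.resize(b[170:270,290:390],(400,400),interpolation=2)]))
```

```text
cmd [ 425.  -215.2  227.5] meas [ 425.  -214.7  226.7] diff [ 0.   0.5 -0.8] ang 0.1 t 6.7 F [ 0.3 -0.5 -4.1] w 28.6 j [-0.9  -0.47  2.43  0.73  0.85  0.27]
in rim frame uh,y,ax -0.1 -1.35 74.61 toolz dot ax -0.9999990717527478 tilt xz [-0.0011  0.0008]
in rim frame uh,y,ax 0.35 -1.73 75.04 toolz dot ax -0.9999999275875006 tilt xz [-0.0004 -0.0001]
in rim frame uh,y,ax 0.6 -1.96 75.31 toolz dot ax -0.9999997081460674 tilt xz [ 0.0001 -0.0008]
```

View pics/w6.png

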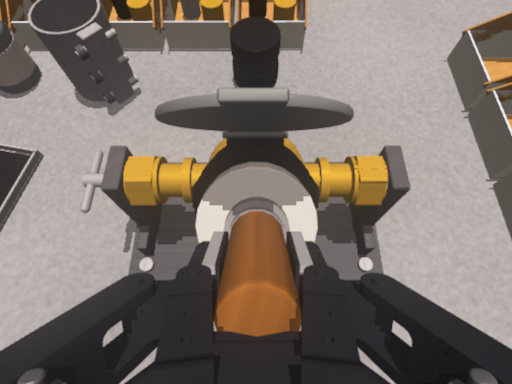

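View pics/c6.png

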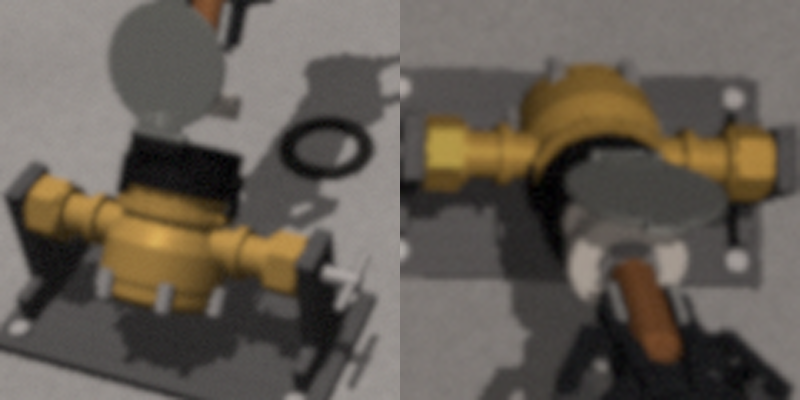

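Emit:
carry_out:
  deltas:
    - [[1,-0.1,0,0.8,0,0,0],[1,-0.1,0,1.5,0,0,0],[1,-0.1,0,2.0,0,0,0],[1,-0.1,0,2.2,0,0,0],[1,-0.1,0,2.2,0,0,0]]

```text
t: 7.45
tcp_pos: [439.2, -213.8, 210.0]
tcp_rot: [0.242, -0.663, 0.666, -0.242]
contact_force: [-0.6, 1.3, -3.7]
grip_width: 28.9
```

```bash
cat >> h.py <<'E'
def rimf():
    q=np.load('q.npy'); m=meter(*q[:4],0,1.75);o=arm.observe();d=o['tcp_pos']-m['rim']
    print('rim frame uh,y,ax',np.round([d@m['uh'],d@m['yy'],d@m['ax']],2),'F uh,y,ax',np.round([np.dot(o['contact_force'],m[k]) for k in('uh','yy','ax')],1),'tau',np.round(o['wrist_torque'],2),'t',o['t'])
E
python3 - <<'E'
from h import *
apply([-.1,0,2.2,0,0,0]); rimf()
s=snap('wrist','w7'); rimf()
cv2.imwrite('pics/w7c.png',cv2.resize(s['image'][60:280,90:420,::-1],None,fx=2.3,fy=2.3,interpolation=2))
E
```

```text
cmd [ 439.2 -214.3  210.7] meas [ 439.2 -213.8  210. ] diff [ 0.   0.4 -0.7] ang 0.08 t 7.45 F [-0.6  1.3 -3.7] w 28.9 j [-0.86 -0.42  2.43  0.76  0.79  0.25]
rim frame uh,y,ax [-4.000e-02 -4.000e-01  5.265e+01] F uh,y,ax [-2.9  1.3 -2.5] tau [-0.    0.87  0.01] t 7.45
rim frame uh,y,ax [ 0.21 -0.59 52.92] F uh,y,ax [-2.  -0.4 -2.9] tau [ 0.01  0.72 -0.02] t 7.5
```

View pics/w7c.png

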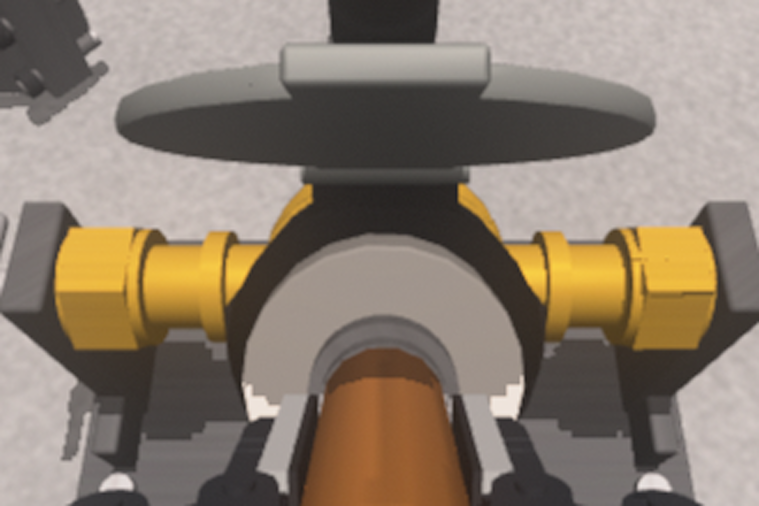

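Run:
```python
from h import *
s=load('w7');q=np.load('q.npy');m=meter(*q[:4],0,1.73)
o=arm.observe();p=np.array(o['tcp_pos']);Rm=Rq(o['tcp_rot']).as_matrix();z=Rm[:,2]
ex=[circ(p+(50-h)*z,Rm[:,0],Rm[:,1],37) for h in(0,20)]
overlay(s,m,(90,60,420,280),2.3,'w7o',ex)
```

```text
(no output)
```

View pics/w7o.png

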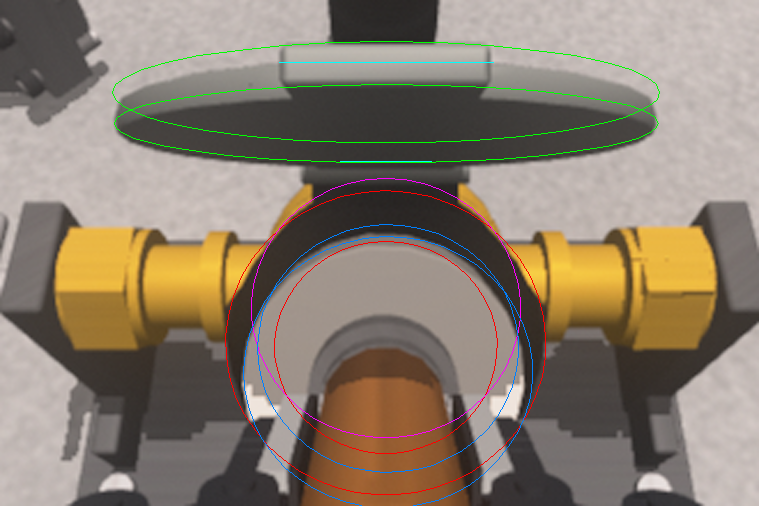

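Emit:
carry_out:
  deltas:
    - [[1,0,0,0.1,0,0,0],[1,0,0,0.2,0,0,0],[1,0,0,0.3,0,0,0],[1,0,0,0.4,0,0,0],[1,0,0,0.5,0,0,0]]

```text
t: 8.0
tcp_pos: [442.0, -214.6, 207.6]
tcp_rot: [0.241, -0.664, 0.665, -0.243]
contact_force: [-17.4, 1.9, 6.9]
grip_width: 28.6
```

Run:
```python
from h import *
apply([0,0,.5,0,0,0]); rimf()
```

```text
cmd [ 442.4 -214.3  206.9] meas [ 442.  -214.6  207.6] diff [-0.4 -0.3  0.7] ang 0.11 t 8.0 F [-17.4   1.9   6.9] w 28.6 j [-0.86 -0.41  2.43  0.76  0.77  0.25]
rim frame uh,y,ax [ 0.59 -1.13 49.03] F uh,y,ax [-8.9  1.8 16.5] tau [0.29 1.58 0.13] t 8.0
```

Emit:
carry_out:
  deltas:
    - [[1,0,0,0.1,0,0,0],[1,0,0,0.2,0,0,0],[1,0,0,0.3,0,0,0]]

```text
t: 8.3
tcp_pos: [443.9, -214.6, 205.4]
tcp_rot: [0.241, -0.664, 0.665, -0.243]
contact_force: [-12.4, 1.1, 3.9]
grip_width: 28.5
```

Run:
```python
from h import *
apply([0,0,.3,0,0,0]); rimf()
```

```text
cmd [ 444.3 -214.3  204.6] meas [ 443.9 -214.6  205.4] diff [-0.4 -0.3  0.9] ang 0.1 t 8.3 F [-12.4   1.1   3.9] w 28.5 j [-0.85 -0.41  2.43  0.77  0.77  0.25]
rim frame uh,y,ax [ 0.67 -1.12 46.12] F uh,y,ax [-7.   1.  10.9] tau [0.12 1.27 0.17] t 8.3
```

Emit:
carry_out:
  deltas:
    - [[1,0,0,0.1,0,0,0],[1,0,0,0.2,0,0,0],[1,0,0,0.3,0,0,0],[1,0,0,0.4,0,0,0]]

```text
t: 8.7
tcp_pos: [446.9, -214.3, 201.4]
tcp_rot: [0.242, -0.663, 0.666, -0.243]
contact_force: [-0.4, 0.0, -3.7]
grip_width: 28.4
```

Run:
```python
from h import *
apply([0,0,.4,0,0,0]); rimf()
```

```text
cmd [ 446.9 -214.3  201.5] meas [ 446.9 -214.3  201.4] diff [ 0.1  0.  -0.1] ang 0.01 t 8.7 F [-0.4  0.  -3.7] w 28.4 j [-0.84 -0.39  2.43  0.78  0.75  0.24]
rim frame uh,y,ax [ 0.37 -0.83 41.09] F uh,y,ax [-2.6  0.  -2.6] tau [-0.05  0.72  0.01] t 8.7
```

Emit:
carry_out:
  deltas:
    - [[1,0,0,0.1,0,0,0],[1,0,0,0.2,0,0,0],[1,0,0,0.2,0,0,0]]

```text
t: 9.0
tcp_pos: [448.2, -214.3, 199.8]
tcp_rot: [0.242, -0.663, 0.665, -0.243]
contact_force: [-0.9, 0.6, -3.4]
grip_width: 28.4
```

Run:
```python
from h import *
apply([0,0,.2,0,0,0]); rimf()
```

```text
cmd [ 448.2 -214.3  200. ] meas [ 448.2 -214.3  199.8] diff [ 0.   0.  -0.2] ang 0.02 t 9.0 F [-0.9  0.6 -3.4] w 28.4 j [-0.84 -0.39  2.43  0.78  0.75  0.24]
rim frame uh,y,ax [ 0.32 -0.8  39.08] F uh,y,ax [-2.9  0.6 -2. ] tau [0.01 0.83 0.  ] t 9.0
```

Emit:
carry_out:
  deltas:
    - [[1,0,0,0.05,0,0,0],[1,0,0,0.1,0,0,0],[1,0,0,0.1,0,0,0]]

```text
t: 9.3
tcp_pos: [448.5, -214.3, 199.6]
tcp_rot: [0.241, -0.664, 0.665, -0.243]
contact_force: [-11.2, 1.3, 3.7]
grip_width: 28.4
```

Run:
```python
from h import *
apply([0,0,.1,0,0,0]); rimf(); snap('wrist','w8')
```

```text
cmd [ 448.8 -214.3  199.2] meas [ 448.5 -214.3  199.6] diff [-0.4 -0.   0.4] ang 0.08 t 9.3 F [-11.2   1.3   3.7] w 28.4 j [-0.84 -0.39  2.43  0.78  0.75  0.24]
rim frame uh,y,ax [ 0.36 -0.87 38.73] F uh,y,ax [-6.2  1.2 10. ] tau [0.15 1.29 0.17] t 9.3
```

View pics/w8.png

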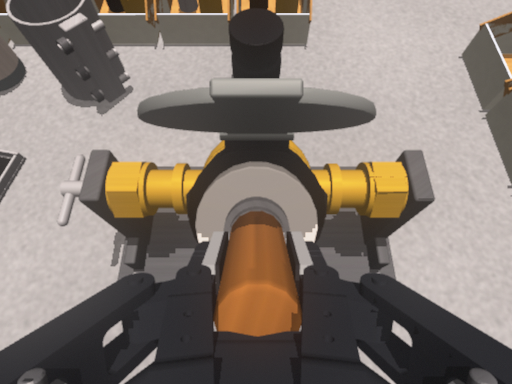

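Emit:
carry_out:
  deltas:
    - [[1,0,0,-1,0,0,0],[1,0,0,-4,0,0,0],[1,0,0,-7.5,0,0,0],[1,-2,0,-7.5,0,0,0],[1,-6,-0.3,-8,0,0,0],[1,-10,-0.6,-8,0,0,0],[1,-13,-0.6,-8,0,0,0],[1,-14,-0.6,-8,0,0,0],[1,-14,-0.6,-8,0,0,0],[1,-14,-0.6,-8,0,0,0]]

```text
t: 10.35
tcp_pos: [402.3, -73.8, 264.5]
tcp_rot: [0.242, -0.664, 0.665, -0.243]
contact_force: [1.0, -0.6, -3.0]
grip_width: 28.5
```

Run:
```python
from h import *
apply([-14,-.6,-8,0,0,0])
delta([454.7,198.5,200],[0,0,-1],[np.cos(-1.3),np.sin(-1.3),0])
s=snap('wrist','w9'); q=np.load('q.npy'); q[5:]=0
m=meter(*q[:4],.012,1.70)
overlay(s,m,(256,80,512,272),3,'w9o')
```

```text
cmd [402.4 -74.1 264.2] meas [402.3 -73.8 264.5] diff [-0.1  0.3  0.3] ang 0.08 t 10.35 F [ 1.  -0.6 -3. ] w 28.5 j [-0.52 -0.81  2.51  0.43  0.86  0.87]
row [-27.283, 0.202, 8.207, -4.976, -0.69, -1.884]
```

View pics/w9o.png

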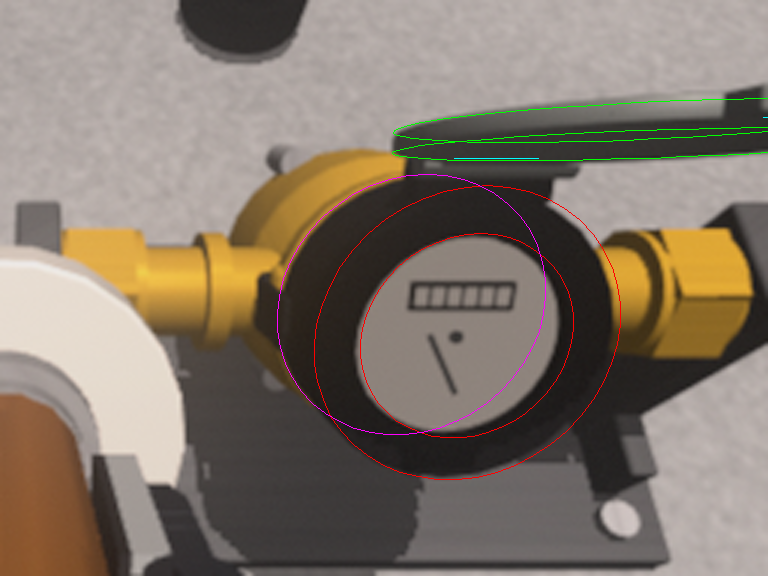

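Emit:
carry_out:
  deltas:
    - [[1,-3,0,0,0,0,0],[1,-7,0,2,-0.8,-0.1,-0.3],[1,-11,0,4,-1.6,-0.2,-0.6],[1,-15,0.1,6,-2.4,-0.3,-0.9],[1,-19,0.2,7,-3.2,-0.4,-1.2],[1,-23,0.2,8.2,-4,-0.5,-1.5],[1,-26,0.2,8.2,-4.7,-0.6,-1.8],[1,-27.3,0.2,8.2,-4.98,-0.69,-1.88],[1,-27.3,0.2,8.2,-4.98,-0.69,-1.88],[1,-27.3,0.2,8.2,-4.98,-0.69,-1.88],[1,-27.3,0.2,8.2,-4.98,-0.69,-1.88]]

```text
t: 11.5
tcp_pos: [454.7, 197.3, 199.7]
tcp_rot: [0.0, 0.795, -0.606, -0.0]
contact_force: [0.6, 0.1, -3.6]
grip_width: 28.7
```

Run:
```python
from h import *
apply([-27.3,.2,8.2,-4.98,-.69,-1.88])
delta([454.7,198.5,54.5],[0,0,-1],[np.cos(-1.3),np.sin(-1.3),0])
o=arm.observe(); print(Rq(o['tcp_rot']).as_matrix()[:,2])
snap('wrist','w10')
```

```text
cmd [454.7 198.7 200.1] meas [454.7 197.3 199.7] diff [ 0.  -1.4 -0.3] ang 0.13 t 11.5 F [ 0.6  0.1 -3.6] w 28.7 j [ 0.36 -0.06  2.01  0.    1.18  1.66]
row [0.02, -0.005, 14.556, 0.003, 0.001, -0.003]
[-5.23080337e-04 -5.57583113e-05 -9.99999862e-01]
```

View pics/w10.png

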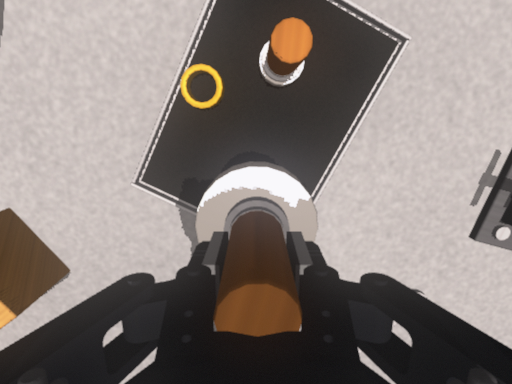

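Emit:
carry_out:
  deltas:
    - [[1,0,0,4,0,0,0],[1,0,0,8,0,0,0],[1,0,0,11.5,0,0,0],[1,0,0,13.5,0,0,0],[1,0,0,14,0,0,0],[1,0,0,14.2,0,0,0],[1,0,0,14.4,0,0,0],[1,0,0,14.4,0,0,0]]

```text
t: 12.35
tcp_pos: [455.9, 199.0, 57.7]
tcp_rot: [-0.001, 0.796, -0.605, 0.001]
contact_force: [-0.3, -1.0, -3.3]
grip_width: 28.6
```

Run:
```python
from h import *
apply([0,0,14.4,0,0,0])
```

```text
cmd [454.6 198.7  56.1] meas [455.9 199.   57.7] diff [1.3 0.3 1.6] ang 0.18 t 12.35 F [-0.3 -1.  -3.3] w 28.6 j [0.36 0.11 2.14 0.   0.89 1.66]
```

Emit:
carry_out:
  deltas:
    - [[1,0,0,0.1,0,0,0],[1,0,0,0.15,0,0,0],[1,0,0,0.2,0,0,0],[1,0,0,0.2,0,0,0]]

```text
t: 12.75
tcp_pos: [455.4, 199.1, 55.5]
tcp_rot: [-0.001, 0.796, -0.605, 0.0]
contact_force: [-2.1, 0.2, 4.6]
grip_width: 28.6
```

Run:
```python
from h import *
apply([0,0,.2,0,0,0])
```

```text
cmd [454.6 198.7  54.1] meas [455.4 199.1  55.5] diff [0.8 0.4 1.4] ang 0.09 t 12.75 F [-2.1  0.2  4.6] w 28.6 j [0.36 0.11 2.14 0.   0.89 1.66]
```

Contact with the tray floor. Release gently, then retreat.

Emit:
carry_out:
  deltas:
    - [[0.6,0,0,0,0,0,0],[0.5,0,0,0,0,0,0],[0.3,0,0,0,0,0,0],[0,0,0,0,0,0,0],[0,0,0,0,0,0,0],[0,0,0,0,0,0,0],[0,0,0,0,0,0,0],[0,0,0,0,0,0,0]]

```text
t: 13.55
tcp_pos: [454.6, 198.7, 54.0]
tcp_rot: [0.0, 0.796, -0.605, -0.0]
contact_force: [0.7, 0.8, -0.3]
grip_width: 85.0
```

Run:
```python
from h import *
chk(); snap('wrist','w11')
```

```text
cmd [454.6 198.7  54.1] meas [454.6 198.7  54. ] diff [ 0. -0. -0.] ang 0.0 t 13.55 F [ 0.7  0.8 -0.3] w 85.0 j [0.36 0.11 2.14 0.   0.89 1.66]
```

View pics/w11.png

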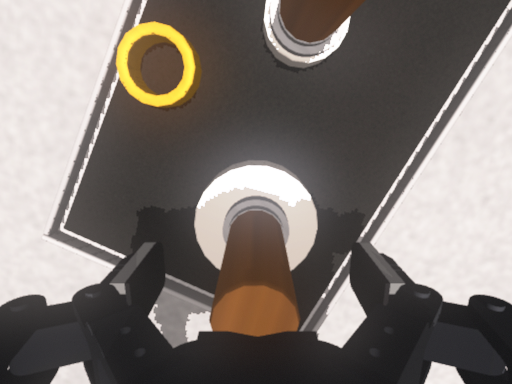

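```bash
cat > lid.py <<'E'
from h import *
q=np.load('q.npy')
def pose(th,r,c,phi_frac=None):
    m=meter(*q[:4],.012,th)
    f=np.clip((1.72-th)/1.72,0,1); til=q[3]*f   # tool tilt from vertical
    A=R.from_euler('z',q[2]).as_matrix(); z=A@[np.sin(til),0,-np.cos(til)]
    cph=-(z@m['n']); sph=np.sqrt(max(0,1-cph**2))
    return m['hinge']+r*m['d']+(4+11*sph+c)*m['n'], z, -m['yy']
E
python3 - <<'E'
from lid import *
p,z,x=pose(1.72,75,12); print(p)
pp=p.copy(); pp[2]=370; delta(pp,z,x)
E
```

```text
[ 502.64233589 -213.64542482  274.76284122]
row [41.012, 6.395, -31.599, 0.003, 0.001, 1.959]
```

Emit:
carry_out:
  deltas:
    - [[0,0,0,-4,0,0,0],[0,0,0,-9,0,0,0],[0,0,0,-14,0,0,0],[0,0,0,-19,0,0,0],[0,0,0,-24,0,0,0],[0,0,0,-29,0,0,0],[0,0,0,-31.6,0,0,0],[0,0,0,-31.6,0,0,0]]

```text
t: 14.4
tcp_pos: [456.9, 199.5, 376.2]
tcp_rot: [-0.004, 0.796, -0.605, 0.003]
contact_force: [0.3, 0.0, -0.2]
grip_width: 85.4
```

Run:
```python
from lid import *
apply([0,0,-31.6,0,0,0])
p,z,x=pose(1.72,75,12); pp=p.copy(); pp[2]=370; delta(pp,z,x)
snap('wrist','w12');snap('top','t12');snap('scene','s12')
```

```text
cmd [454.8 198.7 370.1] meas [456.9 199.5 376.2] diff [2.1 0.8 6.2] ang 0.6 t 14.4 F [ 0.3  0.  -0.2] w 85.4 j [ 0.36 -0.14  1.77  0.    1.5   1.66]
row [41.012, 6.395, 0.001, 0.003, 0.001, 1.959]
```

View pics/w12.png

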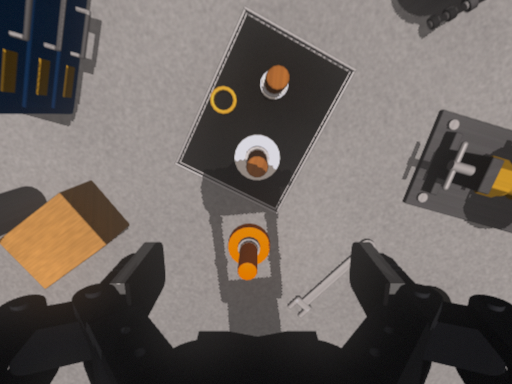

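View pics/s12.png

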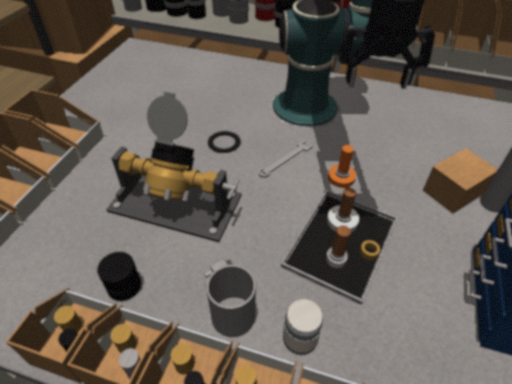

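Driver stands upright in its original place (wrist px ~(257,157)). Now to the lid.

Emit:
carry_out:
  deltas:
    - [[1,5,0.8,0,0,0,0.3],[1,10,1.6,0,0,0,0.6],[1,15,2.4,0,0,0,0.9],[1,20,3.2,0,0,0,1.2],[1,25,4,0,0,0,1.5],[1,30,4.8,0,0,0,1.8],[1,35,5.6,0,0,0,1.96],[1,39,6.1,0,0,0,1.96],[1,41,6.4,0,0,0,1.96],[1,41,6.4,0,0,0,1.96],[1,41,6.4,0,0,0,1.96],[1,41,6.4,0,0,0,1.96]]
  newtons: 30

```text
t: 15.75
tcp_pos: [502.1, -212.4, 368.7]
tcp_rot: [-0.0, -0.706, 0.708, 0.001]
contact_force: [-0.1, -0.6, -0.7]
grip_width: -0.2
```

Run:
```python
from lid import *
apply([41,6.4,0,0,0,1.96])
p,z,x=pose(1.72,75,12); delta(p,z,x)
s=snap('wrist','w13');overlay(s,meter(*q[:4],.012,1.72),(0,0,512,384),1.5,'w13o')
```

```text
cmd [ 502.6 -213.5  370. ] meas [ 502.1 -212.4  368.7] diff [-0.5  1.2 -1.3] ang 0.15 t 15.75 F [-0.1 -0.6 -0.7] w -0.2 j [-0.45 -0.04  1.69  0.    1.49  1.13]
row [0.011, -0.013, 9.525, 0.004, 0.0, -0.001]
```

View pics/w13o.png

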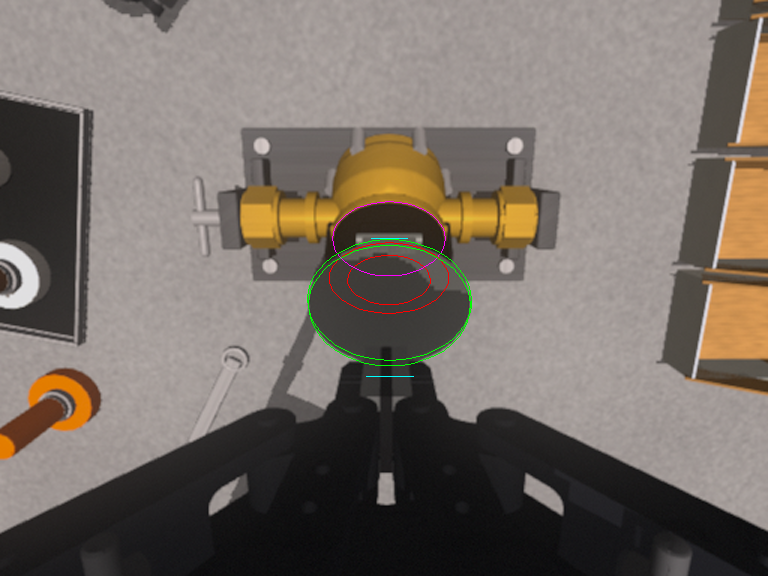

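Emit:
carry_out:
  deltas:
    - [[1,0,0,3,0,0,0],[1,0,0,6,0,0,0],[1,0,0,8.5,0,0,0],[1,0,0,9.5,0,0,0],[1,0,0,9.5,0,0,0]]

```text
t: 16.3
tcp_pos: [501.6, -212.1, 273.4]
tcp_rot: [-0.001, -0.706, 0.708, 0.002]
contact_force: [0.8, -0.9, -0.1]
grip_width: -0.1
```

Run:
```python
from lid import *
apply([0,0,9.5,0,0,0])
for th,c in ((1.72,4),(1.65,0),(1.55,-0.),(1.45,0),(1.35,0),(1.25,0),(1.15,0),(1.05,0),(.95,0),(.85,0)):
    print(th,pose(th,75,c)[0].round(0),end=' '); delta(*pose(th,75,c))
s=snap('wrist','w14')
```

```text
cmd [ 502.5 -213.5  275. ] meas [ 501.6 -212.1  273.4] diff [-0.9  1.4 -1.6] ang 0.21 t 16.3 F [ 0.8 -0.9 -0.1] w -0.1 j [-0.45 -0.    1.83 -0.    1.32  1.13]
1.72 [ 496. -214.  271.] row [0.011, 0.669, 0.443, 0.004, 0.0, -0.001]
1.65 [ 487. -214.  266.] row [0.011, 1.519, 0.879, 0.207, 0.0, -0.001]
1.55 [ 480. -214.  262.] row [0.011, 2.217, 1.268, 0.499, 0.0, -0.001]
1.45 [ 474. -214.  258.] row [0.011, 2.871, 1.728, 0.79, 0.0, -0.001]
1.35 [ 468. -214.  252.] row [0.011, 3.475, 2.257, 1.081, 0.0, -0.001]
1.25 [ 462. -214.  247.] row [0.012, 4.021, 2.849, 1.372, 0.0, -0.001]
1.15 [ 457. -214.  240.] row [0.012, 4.502, 3.496, 1.664, 0.0, -0.001]
1.05 [ 453. -213.  233.] row [0.012, 4.913, 4.193, 1.955, 0.0, -0.001]
0.95 [ 450. -213.  226.] row [0.012, 5.247, 4.931, 2.246, 0.0, -0.001]
0.85 [ 447. -213.  218.] row [0.012, 5.501, 5.701, 2.537, 0.0, -0.001]
```

View pics/w14.png

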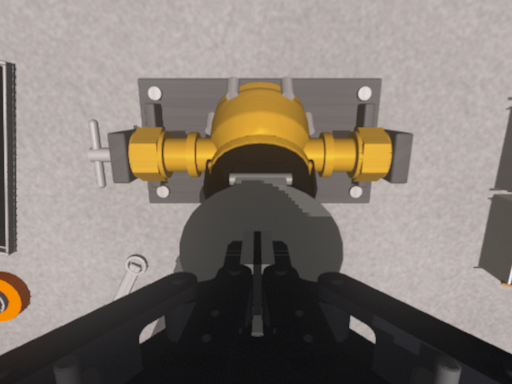

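Emit:
carry_out:
  deltas:
    - [[1,0,0.7,0.4,0,0,0],[1,0,1.5,0.9,0.2,0,0],[1,0,2.2,1.3,0.5,0,0],[1,0,2.9,1.7,0.8,0,0],[1,0,3.5,2.3,1.1,0,0],[1,0,4.0,2.8,1.4,0,0],[1,0,4.5,3.5,1.7,0,0],[1,0,4.9,4.2,2.0,0,0],[1,0,5.2,4.9,2.2,0,0],[1,0,5.5,5.7,2.5,0,0],[1,0,5.5,5.7,2.5,0,0]]

```text
t: 17.45
tcp_pos: [446.0, -213.1, 217.9]
tcp_rot: [0.122, -0.695, 0.698, -0.123]
contact_force: [-0.5, 0.2, -0.0]
grip_width: -0.2
```

Run:
```python
from lid import *
apply([0,5.5,5.7,2.5,0,0])
for th,c in ((.75,0),(.65,0),(.55,0.),(.45,0),(.35,0),(.25,0),(.15,0),(.08,0),(.0,0.5),(0,-1)):
    print(th,pose(th,75,c)[0].round(0),end=' '); delta(*pose(th,75,c))
s=snap('wrist','w15')
```

```text
cmd [ 447.5 -213.4  218. ] meas [ 446.  -213.1  217.9] diff [-1.5  0.2 -0.1] ang 0.06 t 17.45 F [-0.5  0.2 -0. ] w -0.2 j [-0.64 -0.28  2.21  0.25  0.94  0.81]
0.75 [ 446. -213.  210.] row [0.012, 0.434, 0.689, 0.329, -0.0, -0.001]
0.65 [ 445. -213.  202.] row [0.012, 0.79, 1.421, 0.62, -0.0, -0.001]
0.55 [ 445. -213.  194.] row [0.012, 1.066, 2.187, 0.911, -0.0, -0.001]
0.45 [ 446. -213.  186.] row [0.012, 1.258, 2.98, 1.202, -0.0, -0.001]
0.35 [ 448. -213.  178.] row [0.012, 1.363, 3.788, 1.494, -0.0, -0.001]
0.25 [ 450. -213.  170.] row [0.012, 1.381, 4.604, 1.785, -0.0, -0.001]
0.15 [ 454. -213.  163.] row [0.012, 1.311, 5.417, 2.076, -0.0, -0.001]
0.08 [ 457. -213.  158.] row [0.012, 1.21, 5.98, 2.28, -0.0, -0.001]
0.0 [ 460. -214.  153.] row [0.012, 1.06, 6.564, 2.513, -0.0, -0.001]
0 [ 461. -214.  152.] row [0.012, 1.009, 6.705, 2.513, -0.0, -0.001]
```

View pics/w15.png

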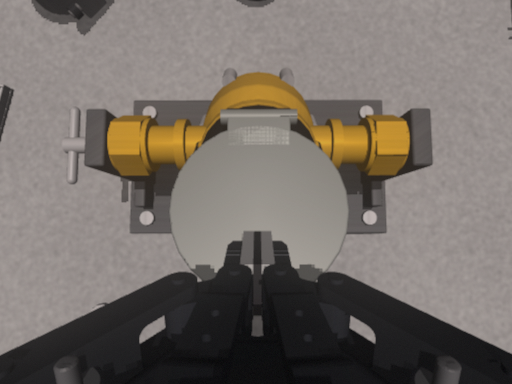

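Emit:
carry_out:
  deltas:
    - [[1,0,0.4,0.7,0.3,0,0],[1,0,0.8,1.4,0.6,0,0],[1,0,1.1,2.2,0.9,0,0],[1,0,1.3,3.0,1.2,0,0],[1,0,1.4,3.8,1.5,0,0],[1,0,1.4,4.6,1.8,0,0],[1,0,1.3,5.4,2.1,0,0],[1,0,1.2,6.0,2.3,0,0],[1,0,1.1,6.3,2.5,0,0],[1,0,1.1,6.4,2.5,0,0],[1,0,1.1,6.4,2.5,0,0]]

```text
t: 18.6
tcp_pos: [459.7, -213.8, 155.1]
tcp_rot: [0.241, -0.664, 0.665, -0.242]
contact_force: [0.3, -0.2, 0.1]
grip_width: -0.1
```

Run:
```python
from lid import *
apply([0,1.1,6.4,2.5,0,0]); rimf()
delta(*pose(0,75,0))
s=snap('wrist','w16')
```

```text
cmd [ 459.  -213.4  154.1] meas [ 459.7 -213.8  155.1] diff [ 0.7 -0.5  1. ] ang 0.04 t 18.6 F [ 0.3 -0.2  0.1] w -0.1 j [-0.81 -0.3   2.47  0.88  0.65  0.13]
rim frame uh,y,ax [-19.65  -0.33  -2.49] F uh,y,ax [ 0.3 -0.2 -0.1] tau [ 0.01  0.27 -0.05] t 18.6
row [0.012, 0.019, 0.218, 0.013, -0.0, -0.001]
```

View pics/w16.png

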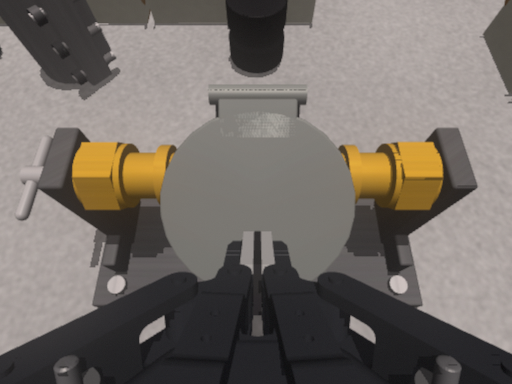

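Nearly shut; advance slowly until contact force.

Emit:
carry_out:
  deltas:
    - [[1,0,0,0.05,0,0,0],[1,0,0,0.1,0,0,0],[1,0,0,0.15,0,0,0],[1,0,0,0.2,0,0,0],[1,0,0,0.2,0,0,0]]

```text
t: 19.15
tcp_pos: [460.4, -213.4, 152.6]
tcp_rot: [0.241, -0.663, 0.666, -0.242]
contact_force: [0.5, -0.1, -0.1]
grip_width: 0.2
```

Run:
```python
from lid import *
apply([0,0,.2,0,0,0]); rimf()
```

```text
cmd [ 460.3 -213.4  152.6] meas [ 460.4 -213.4  152.6] diff [0.1 0.  0. ] ang 0.0 t 19.15 F [ 0.5 -0.1 -0.1] w 0.2 j [-0.81 -0.29  2.47  0.89  0.64  0.12]
rim frame uh,y,ax [-20.75   0.16  -4.84] F uh,y,ax [ 0.4 -0.1 -0.4] tau [ 0.01  0.27 -0.05] t 19.15
```

Emit:
carry_out:
  deltas:
    - [[1,0,0,0.05,0,0,0],[1,0,0,0.1,0,0,0],[1,0,0,0.1,0,0,0]]

```text
t: 19.45
tcp_pos: [460.9, -213.3, 151.7]
tcp_rot: [0.241, -0.663, 0.666, -0.242]
contact_force: [-1.1, -0.3, -0.0]
grip_width: -0.1
```

Run:
```python
from lid import *
apply([0,0,.1,0,0,0]); rimf()
```

```text
cmd [ 460.9 -213.4  151.8] meas [ 460.9 -213.3  151.7] diff [-0.   0.  -0.1] ang 0.01 t 19.45 F [-1.1 -0.3 -0. ] w -0.1 j [-0.81 -0.29  2.47  0.89  0.64  0.12]
rim frame uh,y,ax [-20.93   0.16  -5.89] F uh,y,ax [-0.9 -0.3  0.7] tau [-0.05  0.32 -0.02] t 19.45
```

Emit:
carry_out:
  deltas:
    - [[1,0,0,0.05,0,0,0],[1,0,0,0.1,0,0,0],[1,0,0,0.1,0,0,0]]

```text
t: 19.75
tcp_pos: [461.5, -213.4, 151.0]
tcp_rot: [0.241, -0.663, 0.666, -0.242]
contact_force: [-2.8, -0.2, 1.6]
grip_width: 0.1
```

Run:
```python
from lid import *
apply([0,0,.1,0,0,0]); rimf()
```

```text
cmd [ 461.6 -213.4  151.1] meas [ 461.5 -213.4  151. ] diff [-0.1  0.  -0.1] ang 0.02 t 19.75 F [-2.8 -0.2  1.6] w 0.1 j [-0.81 -0.29  2.47  0.89  0.64  0.12]
rim frame uh,y,ax [-20.92   0.16  -6.82] F uh,y,ax [-1.1 -0.2  3. ] tau [0.03 0.41 0.02] t 19.75
```

Force begins to rise (3 N). A little more.

Emit:
carry_out:
  deltas:
    - [[1,0,0,0.05,0,0,0],[1,0,0,0.1,0,0,0],[1,0,0,0.1,0,0,0]]

```text
t: 20.05
tcp_pos: [461.9, -213.4, 150.6]
tcp_rot: [0.241, -0.664, 0.665, -0.242]
contact_force: [-14.7, 2.1, 10.4]
grip_width: 0.2
```

Run:
```python
from lid import *
apply([0,0,.1,0,0,0]); rimf()
s=snap('wrist','w17');overlay(s,meter(*q[:4],.012,0),(100,60,420,300),2.4,'w17o')
```

```text
cmd [ 462.2 -213.4  150.3] meas [ 461.9 -213.4  150.6] diff [-0.4 -0.   0.3] ang 0.07 t 20.05 F [-14.7   2.1  10.4] w 0.2 j [-0.81 -0.29  2.47  0.89  0.64  0.11]
rim frame uh,y,ax [-20.89   0.11  -7.35] F uh,y,ax [-4.5  2.1 17.5] tau [0.17 0.99 0.13] t 20.05
```

View pics/w17o.png

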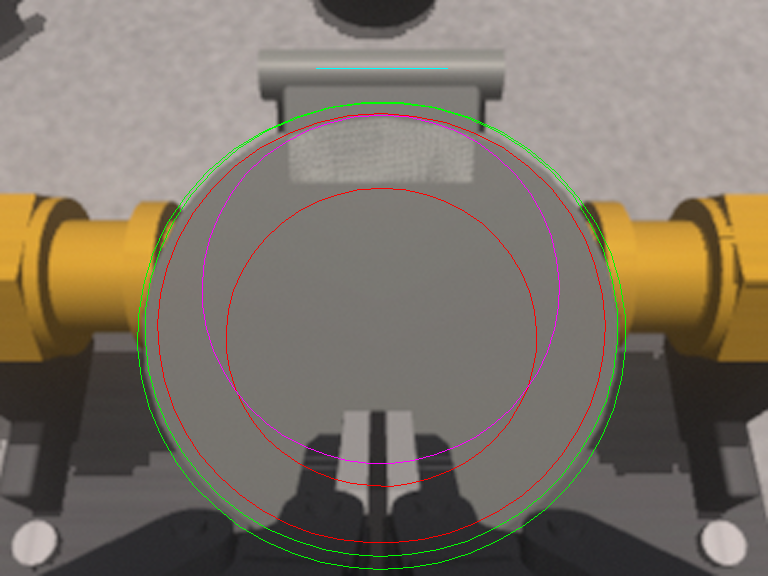

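Emit:
carry_out:
  deltas:
    - [[1,0,0,-0.5,0,0,0],[1,0,0,-3,0,0,0],[1,0,0,-7,0,0,0],[1,0,0,-10,0,0,0],[1,0,0,-11,0,0,0],[1,0,0,-11,0,0,0],[1,0,0,-11,0,0,0]]

```text
t: 20.8
tcp_pos: [391.5, -213.3, 234.4]
tcp_rot: [0.241, -0.663, 0.666, -0.242]
contact_force: [0.3, -0.2, -0.6]
grip_width: 0.2
```

Run:
```python
from lid import *
apply([0,0,-11,0,0,0]); rimf()
s=snap('wrist','w18');overlay(s,meter(*q[:4],.012,0),(0,0,512,384),1.5,'w18o')
snap('scene','s18');a=snap('top','t18')
a=cv2.imread('pics/s18.png');b=cv2.imread('pics/t18.png')
cv2.imwrite('pics/c18.png',np.hstack([cv2.resize(a[90:230,110:250],(400,400),interpolation=2),cv2.resize(b[150:320,140:310],(400,400),interpolation=2)]))
```

```text
cmd [ 391.6 -213.2  234.6] meas [ 391.5 -213.3  234.4] diff [-0.  -0.1 -0.2] ang 0.04 t 20.8 F [ 0.3 -0.2 -0.6] w 0.2 j [-0.99 -0.54  2.45  0.73  0.94  0.23]
rim frame uh,y,ax [-2.0770e+01  3.0000e-02  1.0207e+02] F uh,y,ax [-0.1 -0.2 -0.7] tau [-0.05  0.36 -0.01] t 20.8
```

View pics/w18o.png

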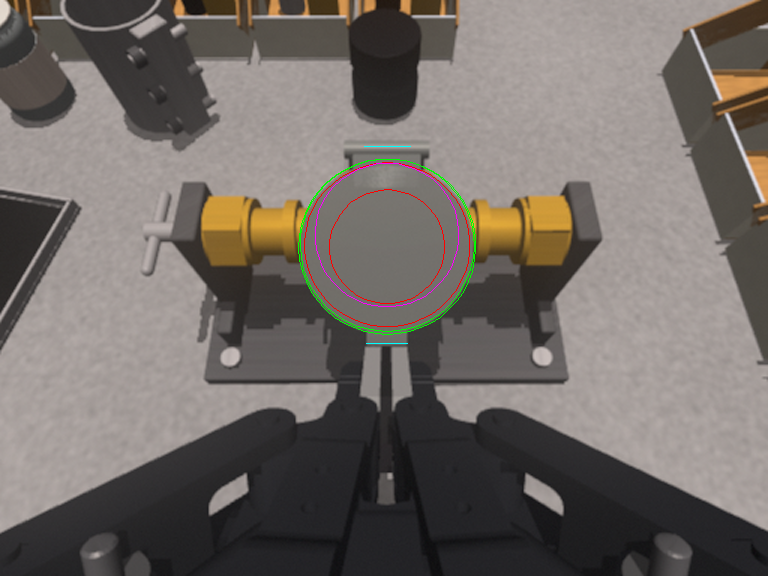

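View pics/c18.png

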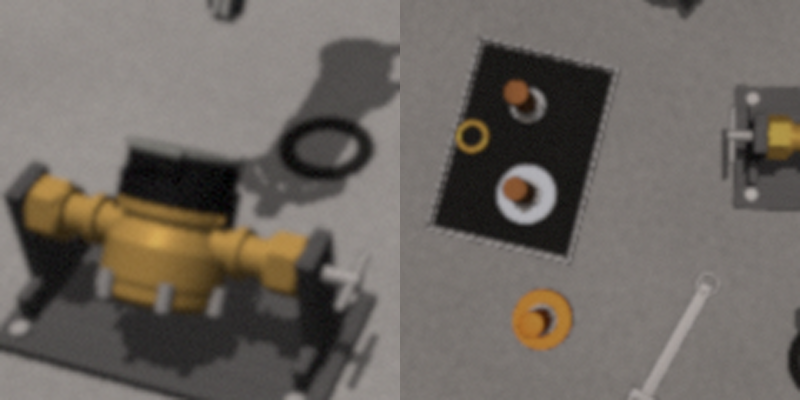

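Lid flat on the rim, register home, driver upright in the tray, other items unmoved. Handing in.

Run:
```python
from h import *
chk(); print(arm.hand_in())
```

```text
cmd [ 391.6 -213.2  234.6] meas [ 391.5 -212.4  233.2] diff [-0.1  0.7 -1.4] ang 0.15 t 20.95 F [ 0.1 -0.3  0.2] w 0.0 j [-0.99 -0.54  2.45  0.73  0.94  0.23]
the job is handed in; nothing more can be done
None
```

The register is pressed fully home, the wide-faced driver is standing back in the tray, and the lid is shut. I handed the job in at about 21 s.

- **Register:** I pressed within about 1 mm of centre and square to the axis. The force along the axis read up to about 17 N (about 19 N allowing for the driver's weight). It fell to the no-contact level at the click, then rose again against a hard stop about 12 mm below first contact.
- **Driver:** It went back where it started. The force on release and the camera views show it upright.
- **Lid:** I swung it shut with the closed fingers and it resisted firmly at about 17 N. That contact came about 2 mm deeper than my model predicted, which I took as calibration error. After the arm backed off, the wrist and scene views showed the lid flat on the rim.
- **Everything else:** The other tray items and bystanders I could see in the last pictures had not moved, and the robot was touching nothing at hand-in.

One reading disagreed with the brief. I measured the lid's starting angle as about 1.72 rad, just under the stated 1.75 to 2.1, and this did not affect the work.

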